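# Fetch the tall coffee tin out of the pine chest and stand it on the trivet

## Task

Open the pine chest by swinging its lid up and over until it stays open by itself, lift out the taller of the two tins, lay it on its side on the bread board and let go of it. Then take hold of it again in a way that lets you turn it up, and stand it upright, cap up, in the middle of the round cork trivet. Do not drop or topple the tin, leave the lid open, leave the short tin in the chest, and do not disturb the espresso cups.

Things in the scene. Friction and masses are not known exactly. Their poses are not given: they have to be found in the camera images.
- chest: Open-topped pine chest fixed to the shelf, 170 x 260 x 70 mm outside (x, y, z), walls 10 mm thick, inner floor 10 mm above the shelf. Origin: centre of its underside. Its x axis points from the front (tongue side, towards the robot) to the back (hinge side); it may be turned by up to 0.35 rad.
- lid (a joint): Angle of the chest's lid: 0 closed, 1.95 fully open, leaning back on its stop. The hinge is free, no spring or catch: the lid (280 g) falls shut when let go below about 1.5 rad and falls back onto its stop when let go above about 1.6 rad. The plate is 172 mm (front to back) x 266 mm x 10 mm, plus a grip tongue.
- lid_hinge (a point): Point on the hinge line, middle of the lid's back edge, level with the lid's underside, 71 mm above the shelf. The hinge line runs along the chest's y axis.
- lid_tongue (a point): Grip point of the lid's tongue, a pine bar 32 mm wide (along the hinge line), 14 mm thick, sticking out 49 mm beyond the lid plate's front edge in the plane of the lid, free all round. The point is mid-thickness, 203 mm from the hinge line, 18 mm short of the tongue's end, 78 mm above the shelf when closed. Pinched by its sides, it can turn between the pads as the lid swings.
- tall_tin: The tall tin: square, aluminium, 50 x 50 mm, 130 mm long in all; the last 22 mm are a round wooden cap 42 mm across; 240 to 440 g. Origin: centre of its base; z axis from base to cap, x and y axes square to its flat sides. At first it lies on its side in the chest, roughly along the chest's x axis, cap to the back, on the left or the right.
- tall_tin_mid (a point): Point on the tall tin's middle line, 58 mm from its base: about its centre of mass.
- short_tin: The short tin, alike but 92 mm long in all: it lies beside the tall one in the chest, about 60 mm of free space between them, and stays there. Origin: centre of its base, z axis from base to cap.
- board: Pine bread board fixed to the shelf, 200 x 160 mm (x, y), 12 mm thick, with a short 45 mm wide grip on its -x side. Origin: centre of the plate's underside; its top is 12 mm above the shelf.
- trivet: Round cork trivet fixed to the shelf, 130 mm across, 10 mm thick. Origin: centre of its underside; its top is 10 mm above the shelf.
- cup_a: White espresso cup, 62 mm across, 56 mm high; a bystander. Origin: centre of its foot.
- cup_b: The other white espresso cup, same size; a bystander. Origin: centre of its foot.
Things that resemble listed ones, but are neither listed nor needed, are in the scene too. Several things have the shape of the trivet; the one meant has the colours described above.

How it is judged (in metres and radians):
On the way, in this order (a step that is already met when the one before it is completed fails the run):
1. the lid stands open past its balance point, on its own, untouched (value of joint lid above 1.75 rad and contact force between each of the arm, the fingers and lid below 0.1 N), for 0.3 s.
2. the tall tin lies on its side on the bread board, let go and at rest (angle between tall_tin's own z axis and vertical between 1.45 and 1.69 rad and horizontal distance between tall_tin_mid and board below 0.07 m and height (world z) of tall_tin_mid between 0.031 and 0.043 m and contact force between tall_tin and board above 0.5 N and contact force between the fingers and tall_tin below 0.1 N and linear speed of tall_tin below 0.02 m/s), for 0.3 s.
At the end, for the whole second after the job is handed in: The tall tin stands upright (within 5 degrees), cap up, on the trivet, its base centre within 28 mm of the trivet's centre so that the whole base is on it, released and at rest; the lid is still open (beyond 1.75 rad) (angle between tall_tin's own z axis and vertical below 0.09 rad and height (world z) of tall_tin between 0.005 and 0.016 m and horizontal distance between tall_tin and trivet below 0.028 m and linear speed of tall_tin below 0.02 m/s and value of joint lid above 1.75 rad); the robot touches nothing.
It fails at once if the tall tin is dropped or toppled: it moves faster than 0.5 m/s while no finger holds it (contact force between the fingers and tall_tin below 0.1 N and linear speed of tall_tin above 0.5 m/s).
It fails at once if the short tin is taken out of its place in the chest (moved over 40 mm) (distance of short_tin from where it was at the start of the episode above 0.04 m).
It fails at once if an espresso cup is disturbed: moved over 30 mm (distance of any of cup_a, cup_b from where it was at the start of the episode above 0.03 m).
It also fails if it takes over 72 s, if anything falls off the work surface, if the arm or the gripper's body presses on something with over 40 N, if the wrist force passes 120 N, or if a joint passes its speed limit or range.

## Robot

A 6-joint arm with a two-finger parallel gripper is mounted at the origin on the work surface. World frame = base frame: x ahead of the robot, y to its left, z up, the work surface at z = 0. Lengths are in m, angles in degrees, forces in N, time in s.
With the tool pointing down it reaches from about 0.3 to 0.75 m from the base axis. Payload 8.5 kg.
Tool frame: the origin (TCP) lies at the very end of the fingers, on their centre line; the grasp point (between the pads) lies 19 mm behind it (env.pinch_z is the distance from the TCP to the grasp point, in m); z points along the fingers, y is the line along which they close (so a half turn about z gives the same grasp; the last joint's range is limited). The gripper opens to 85 mm and grips with 20 to 120 N. Pads are 22 mm wide; open, the fingers measure 114 mm over their backs; the gripper's body (76 mm by 85 mm) begins 54 mm behind the grasp point. The pads swing forward as they close: fully open they stand 13 mm farther back than shut.
Start: joints at [-85.846, 21.807, 74.336, -0, 83.858, -12.336], TCP at [0.156, -0.527, 0.231] pointing down, gripper open.
Joint ranges: [-178.18, 178.18], [-50.72, 133.34], [12.68, 142.11], [-81.47, 261.47], [9.98, 163.14], [-165.26, 165.26]. Speed limits (degrees/s): [136.94, 136.94, 180, 180, 180, 180].

## Interface

Orientations are given as a 3x3 rotation matrix whose columns are the frame's x, y, z axes.
In Python, from rig import env, viewer gives the robot as it stands.
- The arm moves only by the tool drive_tool, never from a script. Its argument "series" is a list of rows, each a list of 3 entries, a list of its own where there are three numbers: the shift along the tool's x, y, z in m, then the turn about the tool's z in degrees, then the finger opening in m, from 0 to 0.0854. A call has 1 to 20 rows; each row is the pose to reach, as a shift and turn from the pose commanded when the call began, along the tool's axes at that moment; what a row does not reach only later rows make up. A row lasts 1/10 s, in which the tool goes at most 50 mm and 8.59 degrees, less where a joint would pass 70% of its speed; a pose out of reach is approached as far as the arm can. A call with a gripper value outside its range is refused whole. The fingers move at their own pace and stop on an object; "newtons" is the grip in N (left out, the last holds). Time passes only in rows, so rows that repeat a pose let the fingers close. It gives the time, the measured TCP pose, the force, the opening and the grip force at its end, in the units of the state.
- env.observe(): the state, without advancing time (a new reading comes with each control period).
- viewer.get_image(name): name is "scene" or "side" or "wrist"; returns a dict with "img" (480x640x3 uint8, red, green, blue), "depth" (480x640 float32, m along the optical axis (not along the pixel's ray), 0 where there is no reading), "camera_matrix" (3x3 intrinsics, pixels), "rvec" (rotation vector, rad) and "tvec" (3), from world to camera coordinates, as OpenCV has them. Camera axes: x right, y down, z forward; pixel columns grow to the right and rows downward; lengths in m; the calibration is good to about 2 mm. The wrist camera is an equidistant fisheye: a pixel r from the principal point sees the ray r / f radians off the axis. A picture is of the moment at which its call begins.
- env.close_job(): hands the job in; it is judged then, once.
The state is a dict: "time_s": time; "q": joint angles; "qvel": joint speeds; "joint_efforts": joint torques, N m; "position": TCP position; "tool_rot": TCP orientation; "ft_force": force on the tool from outside, world axes, zero at the start; "wrist_torque": the same for the moment, N m; "grip_width": finger opening in m; "gripper_force": force on a finger pad.
Only numpy, scipy, OpenCV 4.12 (cv2) and the standard library are available. Lean on these libraries where they do the work, as an engineer would, in place of code of your own. Each camera call takes 0.05 s, during which the arm holds its last target. There are 200 camera calls.

## Working session

There is one attempt and no reset: what is moved stays moved. The work goes in short steps, Python scripts to look and compute and a tool call to move; the robot and the scene stay as the last step left them, time stands still between calls to the robot, and variables do not carry over. Pictures are saved under pics/ and viewed, at most 10 in all, crops included, and the job is handed in when it is done.

Besides the shell and the picture viewer there is one more tool, called as name(argument=value, ...) on one line, values as JSON. drive_tool: Moves the arm, as the interface text tells. Its arguments: {"type":"object","properties":{"series":{"type":"array"},"newtons":{"type":"number"}},"required":["series"]}

```bash
mkdir -p pics
cat > h.py <<'E'
import numpy as np, cv2
from rig import env, viewer
def cap(n):
    d=viewer.get_image(n); R=cv2.Rodrigues(np.array(d['rvec'],float))[0]; t=np.array(d['tvec'],float).ravel()
    d['R'],d['t']=R,t; np.savez(f'pics/{n}.npz',**{k:d[k] for k in('img','depth','camera_matrix','R','t')}); return d
def cloud(d,wrist=False):
    K=np.array(d['camera_matrix']); v,u=np.mgrid[:480,:640].astype(float)
    x=(u-K[0,2])/K[0,0]; y=(v-K[1,2])/K[1,1]
    if wrist:
        r=np.hypot(x,y)+1e-9; s=np.tan(np.minimum(r,1.5))/r; x,y=x*s,y*s
    P=np.stack([x,y,np.ones_like(x)],-1)*d['depth'][...,None]
    W=(P-d['t'])@d['R']; W[d['depth']<=0]=np.nan; return W
def save(n,img): cv2.imwrite(f'pics/{n}.png',img[...,::-1])
E
python3 - <<'E'
from h import *
for n in('scene','side'):
    d=cap(n); save(n+'0',d['img']); print(n, d['camera_matrix'],(-d['R'].T@d['t']).round(3))
print(env.observe())
E
```

```text
scene [[477.18589386   0.         327.69576105]
 [  0.         477.18589386 247.14780429]
 [  0.           0.           1.        ]] [1.057 0.638 0.687]
side [[475.0104499    0.         313.87193849]
 [  0.         475.0104499  230.05681266]
 [  0.           0.           1.        ]] [0.458 0.625 0.822]
{'time_s': 0.1, 'q': array([-8.58456035e+01,  2.18383790e+01,  7.43785910e+01, -1.44824395e-04,
        8.38581421e+01, -1.23359013e+01]), 'qvel': array([-0.04880673,  0.00499005, -0.14217408,  0.00954996, -0.02026637,
        0.06360679]), 'joint_efforts': array([ 2.31111597e-03, -4.49215758e+01, -2.31656045e+01, -2.27988967e-04,
        3.66630949e-03, -1.15365287e-05]), 'position': array([ 0.1560962 , -0.52711748,  0.23077252]), 'tool_rot': array([[ 9.58867751e-01,  2.83853177e-01, -9.74777954e-05],
       [ 2.83853058e-01, -9.58866900e-01,  1.30732727e-03],
       [ 2.77620769e-04, -1.28122333e-03, -9.99999141e-01]]), 'ft_force': array([-0.20339378, -0.17382862,  0.03181075]), 'wrist_torque': array([ 0.03295768,  0.01306463, -0.0449719 ]), 'gripper_force': 0.0, 'grip_width': 0.08563966339960402}
```

View pics/scene0.png

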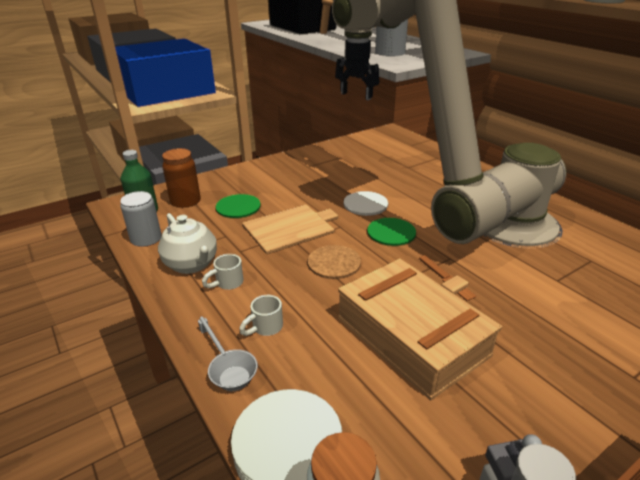

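View pics/side0.png

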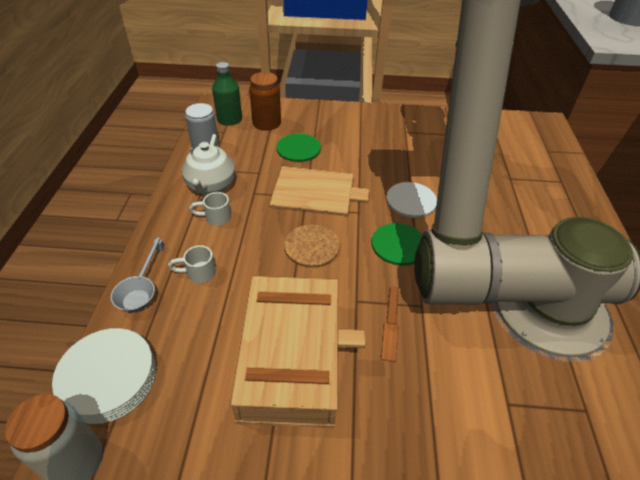

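Scene: tongue at (457,285). Discs that could pass for the trivet: cork (334,262), green (391,231), green (238,206) and white (366,203); the cork one matches the description. The board is at (290,228) and the cups at (228,272) and (266,314). In the side view the tongue is at (350,338), and the brown spatula at (390,330) is not it.

Run:
```python
from h import *
for n,px in(('scene',dict(tongue=(457,285),cork=(334,262),board=(290,228),cupa=(228,262),cupb=(266,305))),('side',dict(tongue=(350,338),cork=(312,244),board=(313,190),cupa=(216,205),cupb=(198,262),spat=(390,345)))):
    d=np.load(f'pics/{n}.npz'); W=cloud(d)
    for k,(u,v) in px.items(): print(n,k,np.nanmedian(W[v-2:v+3,u-2:u+3].reshape(-1,3),0).round(3))
    hsv=cv2.cvtColor(d['img'],cv2.COLOR_RGB2HSV)
    # lid plate+tongue by height
    z=W[...,2]; reg=(z>.070)&(z<.1)&(W[...,0]>.2)&(W[...,0]<.75)
    c,l,s,ce=cv2.connectedComponentsWithStats(reg.astype(np.uint8))
    i=l[px['tongue'][1],px['tongue'][0]]
    m=(l==i); P=W[m][:,:2].astype(np.float32)
    print('comp',len(P),P.min(0),P.max(0))
    r=cv2.minAreaRect(P); print('rect',r)
    # top strip plate only: erode tongue
    ker=np.ones((31,31),np.uint8); mp=cv2.morphologyEx(m.astype(np.uint8),cv2.MORPH_OPEN,ker)>0
    r=cv2.minAreaRect(W[mp][:,:2].astype(np.float32)); print('plate',r,cv2.boxPoints(r).round(3).tolist())
    # cork: height 10mm blob
    for nm,lo,hi in(('cork',.006,.0115),('board',.0095,.016)):
        u,v=px[nm]; rg=((z>lo)&(z<hi)).astype(np.uint8); rg=cv2.morphologyEx(rg,cv2.MORPH_OPEN,np.ones((5,5),np.uint8))
        c,l,s,ce=cv2.connectedComponentsWithStats(rg); m=l==l[v,u]; Q=W[m][:,:2].astype(np.float32); print(nm,cv2.minAreaRect(Q),Q.mean(0))
d=np.load('pics/side.npz'); save('crop',cv2.resize(d['img'][180:380,220:420],None,fx=3,fy=3,interpolation=cv2.INTER_CUBIC))
```

```text
scene tongue [0.423 0.168 0.086]
scene cork [ 0.52  -0.121  0.01 ]
scene board [ 0.531 -0.314  0.011]
scene cupa [ 0.743 -0.232  0.035]
scene cupb [ 0.741 -0.052  0.032]
comp 9352 [0.39631683 0.02822703] [0.6232171  0.30083773]
rect ((0.5075829029083252, 0.16261596977710724), (0.22235901653766632, 0.2686975300312042), 2.489938735961914)
plate ((0.0, 0.0), (0.0, 0.0), 0.0) [[0.0, 0.0], [0.0, 0.0], [0.0, 0.0], [0.0, 0.0]]
cork ((0.32092851400375366, -1.0330638885498047), (2.734297037124634, 1.9184513092041016), 47.66764831542969) [nan nan]
board ((0.1928676962852478, -1.0262799263000488), (2.8445889949798584, 1.7199764251708984), 47.66764831542969) [nan nan]
side tongue [0.423 0.162 0.085]
side cork [ 0.515 -0.128  0.011]
side board [ 0.529 -0.321  0.012]
side cupa [ 0.766 -0.233  0.018]
side cupb [ 0.766 -0.051  0.008]
side spat [0.341 0.121 0.005]
comp 13185 [0.3970707  0.02800044] [0.6233525 0.3007378]
rect ((0.5076996684074402, 0.16271153092384338), (0.22072631120681763, 0.26872363686561584), 2.445000171661377)
plate ((0.5642951130867004, 0.13544294238090515), (0.057060398161411285, 0.08201033622026443), 6.851630687713623) [[0.531000018119812, 0.17299999296665192], [0.5410000085830688, 0.09099999815225601], [0.5979999899864197, 0.09799999743700027], [0.5879999995231628, 0.18000000715255737]]
cork ((0.8788259029388428, -1.243147373199463), (2.5353691577911377, 2.8231115341186523), 33.22075653076172) [nan nan]
board ((0.5121098160743713, -0.3235507607460022), (0.16242770850658417, 0.23737108707427979), 87.11347198486328) [ 0.5311036  -0.32486418]
```

View pics/crop.png

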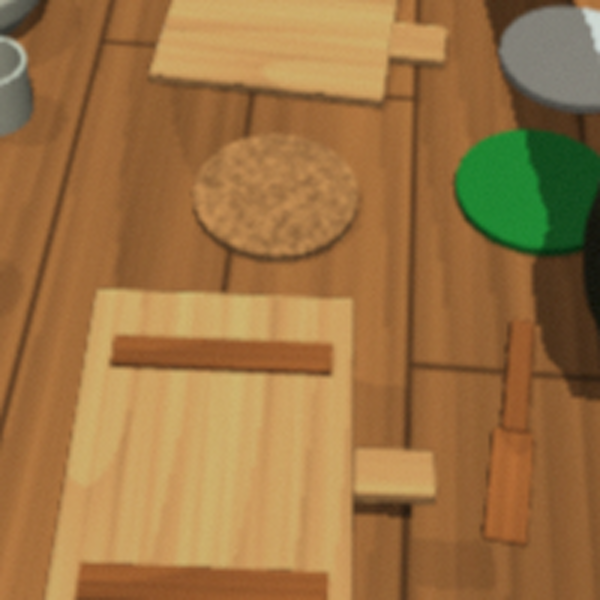

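The crop shows the cork trivet at crop (276,194), the tongue at (395,475) and the spatula (separate) at (510,430). The lid's yaw is about +2.5° and the tongue's grip point is about (0.415, 0.159).

drive_tool(series=[[[0.443,-0.584,0.02],14,0.0854],[[0.443,-0.584,0.04],14,0.0854],[[0.443,-0.584,0.1],14,0.0854],[[0.443,-0.584,0.1],14,0.0854],[[0.443,-0.584,0.1],14,0.0854],[[0.443,-0.584,0.1],14,0.0854],[[0.443,-0.584,0.1],14,0.0854],[[0.443,-0.584,0.1],14,0.0854],[[0.443,-0.584,0.1],14,0.0854],[[0.443,-0.584,0.1],14,0.0854],[[0.443,-0.584,0.1],14,0.0854],[[0.443,-0.584,0.1],14,0.0854],[[0.443,-0.584,0.1],14,0.0854],[[0.443,-0.584,0.1],14,0.0854],[[0.443,-0.584,0.1],14,0.0854],[[0.443,-0.584,0.1],14,0.0854],[[0.443,-0.584,0.1],14,0.0854],[[0.443,-0.584,0.1],14,0.0854]], newtons=40)

```text
time_s: 1.9
position: [0.4148, 0.1576, 0.1313]
tool_rot: [[0.999, 0.043, -0.0], [0.043, -0.999, -0.0], [-0.0, 0.0, -1.0]]
ft_force: [0.1, -0.3, 0.1]
grip_width: 0.0854
gripper_force: 0.0
```

Run:
```python
from h import *
d=cap('wrist'); save('wrist1',d['img']); print(d['camera_matrix'])
W=cloud(d,True); W2=cloud(cap('side'))
for nm,A in(('w',W),('s',W2)):
    z=A[...,2]
    m=(z>.076)&(z<.092)&(A[...,0]>.385)&(A[...,0]<.443)&(A[...,1]>.12)&(A[...,1]<.2)
    P=A[m]; print(nm,len(P),P[:,:2].min(0),P[:,:2].max(0),np.median(P,0))
    m=(z>.076)&(z<.085)&(A[...,0]>.43)&(A[...,0]<.64)&(A[...,1]>.0)&(A[...,1]<.33); P=A[m]
    print(len(P),cv2.minAreaRect(P[:,:2].astype(np.float32)))
```

```text
[[371.64829954   0.         316.86437023]
 [  0.         371.64829954 235.68787683]
 [  0.           0.           1.        ]]
w 4878 [0.39565093 0.14220284] [0.44299875 0.19996724] [0.42083412 0.15925289 0.085655  ]
79290 ((0.5012338757514954, 0.16282762587070465), (0.143608957529068, 0.26781412959098816), 2.4010841846466064)
s 280 [0.39741551 0.14398094] [0.44295688 0.17640295] [0.42862658 0.16915223 0.08505924]
10990 ((0.5239580869674683, 0.16338884830474854), (0.1880902647972107, 0.2687012255191803), 2.490427255630493)
```

View pics/wrist1.png

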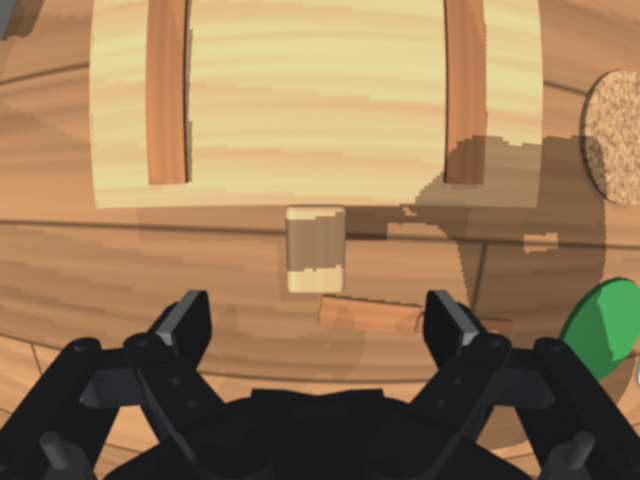

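The wrist view shows the tongue at (315,250), centred between the fingers; the spatula lies below it on the table at (370,313). Descending and gripping.

drive_tool(series=[[[0,0,0.04],0,0.06],[[0,0,0.065],0,0.06],[[0,0,0.072],0,0.06],[[0,0,0.072],0,0.025],[[0,0,0.072],0,0.025],[[0,0,0.072],0,0.025],[[0,0,0.072],0,0.025],[[0,0,0.072],0,0.025]], newtons=40)

```text
time_s: 2.8
position: [0.4158, 0.1585, 0.0605]
tool_rot: [[0.999, 0.043, 0.003], [0.043, -0.999, 0.0], [0.003, -0.0, -1.0]]
ft_force: [-1.0, 0.5, 6.5]
grip_width: 0.0311
gripper_force: 42.1
```

Run:
```python
import numpy as np
for d in np.r_[0:107:6]:
    t=np.radians(d); print(d, round(.203*(1-np.cos(t))+.007*np.sin(t),3), round(-(.203*np.sin(t)+.007*(np.cos(t)-1)),3))
```

```text
0 0.0 -0.0
6 0.002 -0.021
12 0.006 -0.042
18 0.012 -0.062
24 0.02 -0.082
30 0.031 -0.101
36 0.043 -0.118
42 0.057 -0.134
48 0.072 -0.149
54 0.089 -0.161
60 0.108 -0.172
66 0.127 -0.181
72 0.147 -0.188
78 0.168 -0.193
84 0.189 -0.196
90 0.21 -0.196
96 0.231 -0.194
102 0.252 -0.19
```

drive_tool(series=[[[0.002,0,-0.021],0,0.025],[[0.006,0,-0.042],0,0.025],[[0.012,0,-0.062],0,0.025],[[0.02,0,-0.082],0,0.025],[[0.031,0,-0.101],0,0.025],[[0.043,0,-0.118],0,0.025],[[0.057,0,-0.134],0,0.025],[[0.072,0,-0.149],0,0.025],[[0.089,0,-0.161],0,0.025],[[0.108,0,-0.172],0,0.025],[[0.127,0,-0.181],0,0.025],[[0.147,0,-0.188],0,0.025],[[0.168,0,-0.193],0,0.025],[[0.189,0,-0.196],0,0.025],[[0.21,0,-0.196],0,0.025],[[0.231,0,-0.194],0,0.025],[[0.252,0,-0.19],0,0.025],[[0.262,0,-0.187],0,0.025],[[0.262,0,-0.187],0,0.025]])

```text
time_s: 4.7
position: [0.6775, 0.1698, 0.2464]
tool_rot: [[0.999, 0.043, 0.0], [0.043, -0.999, 0.0], [0.0, -0.0, -1.0]]
ft_force: [-0.9, 0.7, 0.8]
grip_width: 0.0315
gripper_force: 53.6
```

drive_tool(series=[[[0,0,0],0,0.08],[[0,0,0],0,0.08],[[0,0,0],0,0.08],[[0,0,0],0,0.08],[[0,0,-0.04],0,0.08],[[0,0,-0.08],0,0.08],[[0,0,-0.08],0,0.08],[[-0.05,0,-0.08],0,0.08],[[-0.1,0,-0.08],0,0.08],[[-0.15,0,-0.08],0,0.08],[[-0.2,0,-0.08],0,0.08],[[-0.23,0,-0.06],0,0.08],[[-0.23,0,-0.06],0,0.08]])

```text
time_s: 6.0
position: [0.4421, 0.1598, 0.3044]
tool_rot: [[0.999, 0.044, -0.006], [0.044, -0.999, -0.0], [-0.006, 0.0, -1.0]]
ft_force: [0.7, -0.0, -0.8]
grip_width: 0.0803
gripper_force: 0.0
```

Run:
```python
from h import *
print(env.observe()['position'])
d=cap('wrist'); save('wrist2',d['img']); cap('side'); cap('scene')
```

```text
[0.44208346 0.15975174 0.30435674]
```

View pics/wrist2.png

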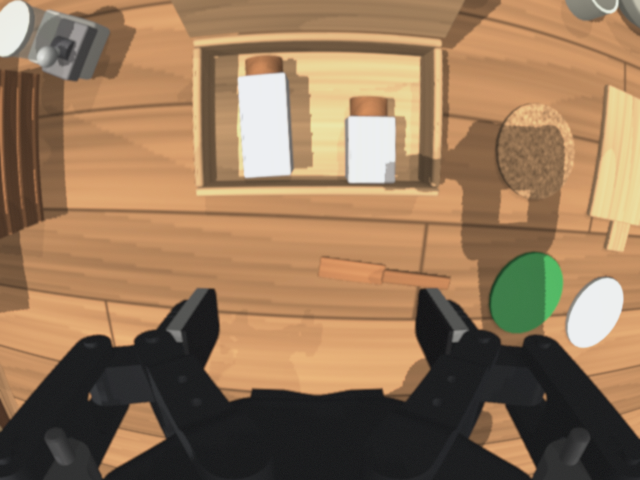

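The lid is open. The tall tin is on the left, with its cap at (264,65) and base edge at (268,176). The short tin is at (370,145), the cork trivet at (536,150) and the board at the right.

Run:
```python
from h import *
d=np.load('pics/wrist.npz'); W=cloud(d,True); z=W[...,2]; img=d['img']; hsv=cv2.cvtColor(img,cv2.COLOR_RGB2HSV)
for nm,(u,v) in dict(tin=(265,125),cap=(264,65),short=(370,150)).items():print(nm,W[v,u].round(3))
def rect(mask,u,v,nm):
    c,l,s,ce=cv2.connectedComponentsWithStats(mask.astype(np.uint8)); P=W[l==l[v,u]][:,:2].astype(np.float32)
    r=cv2.minAreaRect(P); print(nm,len(P),r,'med z',np.median(z[l==l[v,u]]))
rect((hsv[...,1]<60)&(z>.052)&(z<.067),265,125,'tall body')
rect((hsv[...,1]<60)&(z>.052)&(z<.067),370,150,'short body')
m=(hsv[...,1]>60)&(z>.045)&(z<.06); rect(m,264,66,'tall cap')
rect((z>.0065)&(z<.014),535,150,'cork'); rect((z>.0085)&(z<.016),622,150,'board')
m=(z>.063)&(z<.08)&(W[...,0]<.66); rect(m,320,189,'chest rim')
s=np.load('pics/side.npz'); S=cloud(s); zz=S[...,2]; m=(S[...,0]>.55)&(S[...,0]<.8)&(S[...,1]>.04)&(S[...,1]<.29)&(zz>.2)&(zz<.3); P=S[m]; print('lid pts',len(P), np.polyfit(P[:,2],P[:,0],1))
i=s['img']; h=cv2.cvtColor(i,cv2.COLOR_RGB2HSV)
# cork circle in both fixed cams: points near radius, textured; z-band
for nm in('side','scene'):
    s=np.load(f'pics/{nm}.npz'); S=cloud(s); u,v=(312,244) if nm=='side' else (334,262)
    m=((S[...,2]>.006)&(S[...,2]<.014)&(abs(S[...,0]-.517)<.09)&(abs(S[...,1]+.125)<.09)).astype(np.uint8)
    m=cv2.morphologyEx(m,cv2.MORPH_OPEN,np.ones((5,5),np.uint8)); Q=S[m>0][:,:2].astype(np.float32); print(nm,len(Q),cv2.minEnclosingCircle(Q),cv2.minAreaRect(Q))
```

```text
tin [0.517 0.217 0.061]
cap [0.581 0.221 0.057]
short [0.495 0.107 0.06 ]
tall body 4873 ((0.5171458721160889, 0.2186010777950287), (0.11051256209611893, 0.05065365508198738), 5.431303977966309) med z 0.06066762826299921
short body 3131 ((0.4964219331741333, 0.10527664422988892), (0.0713263526558876, 0.05070311576128006), 2.463527202606201) med z 0.06062395465497398
tall cap 580 ((0.5818762183189392, 0.22451454401016235), (0.0203704871237278, 0.03763553872704506), 8.548409461975098) med z 0.054270866409952254
cork 5852 ((0.5147262811660767, -0.1287093609571457), (0.12931890785694122, 0.12831000983715057), 27.107295989990234) med z 0.010472670698646824
board 5848 ((0.506243109703064, -0.30768823623657227), (0.12880071997642517, 0.247804194688797), 87.02564239501953) med z 0.012294580021320452
chest rim 7704 ((0.5308442115783691, 0.16403719782829285), (0.17036685347557068, 0.26113376021385193), 2.6258506774902344) med z 0.07003332055720468
lid pts 2849 [0.45960895 0.57620635]
side 1732 ((0.5181407928466797, -0.128771111369133), 0.0661277174949646) ((0.5186431407928467, -0.1270962953567505), (0.12379200011491776, 0.1285463273525238), 2.954962730407715)
scene 254 ((0.5224628448486328, -0.13829374313354492), 0.062299203127622604) ((0.5324767827987671, -0.15833912789821625), (0.1241680309176445, 0.05931171402335167), 26.544992446899414)
```

The body is 110 x 51 mm, with its top at z 0.061. That matches the tall tin, at yaw 5.4° with its middle near (0.521, 0.219). Grasping it there.

drive_tool(series=[[[0.03,-0.03,0.04],-3,0.075],[[0.06,-0.05,0.08],-3,0.075],[[0.0815,-0.0555,0.12],-3,0.075],[[0.0815,-0.0555,0.16],-3,0.075],[[0.0815,-0.0555,0.2],-3,0.075],[[0.0815,-0.0555,0.225],-3,0.075],[[0.0815,-0.0555,0.245],-3,0.075],[[0.0815,-0.0555,0.265],-3,0.075],[[0.0815,-0.0555,0.281],-3,0.075],[[0.0815,-0.0555,0.281],-3,0.075],[[0.0815,-0.0555,0.281],-3,0.04],[[0.0815,-0.0555,0.281],-3,0.04],[[0.0815,-0.0555,0.281],-3,0.04],[[0.0815,-0.0555,0.281],-3,0.04],[[0.0815,-0.0555,0.281],-3,0.04]], newtons=60)

```text
time_s: 7.65
position: [0.527, 0.2189, 0.0263]
tool_rot: [[0.995, 0.096, 0.003], [0.096, -0.995, 0.001], [0.003, -0.0, -1.0]]
ft_force: [1.9, 1.1, 6.2]
grip_width: 0.0495
gripper_force: 64.3
```

drive_tool(series=[[[0,0,-0.02],0,0.04],[[0,0,-0.05],0,0.04],[[0,0,-0.085],0,0.04],[[0,0,-0.12],0,0.04],[[-0.002,0.03,-0.12],0,0.04],[[-0.006,0.07,-0.12],0,0.04],[[-0.01,0.11,-0.12],0,0.04],[[-0.013,0.15,-0.12],0,0.04],[[-0.016,0.19,-0.12],0,0.04],[[-0.019,0.23,-0.12],0,0.04],[[-0.022,0.27,-0.12],0,0.04],[[-0.025,0.31,-0.12],0,0.04],[[-0.028,0.35,-0.12],0,0.04],[[-0.031,0.39,-0.12],0,0.04],[[-0.034,0.43,-0.12],0,0.04],[[-0.037,0.47,-0.12],0,0.04],[[-0.04,0.505,-0.12],0,0.04],[[-0.043,0.53,-0.12],0,0.04],[[-0.043,0.541,-0.12],0,0.04],[[-0.043,0.541,-0.12],0,0.04]])

```text
time_s: 9.65
position: [0.5346, -0.3245, 0.1445]
tool_rot: [[0.996, 0.094, -0.001], [0.094, -0.996, 0.001], [-0.001, -0.001, -1.0]]
ft_force: [-0.7, 0.8, -3.5]
grip_width: 0.0494
gripper_force: 63.4
```

Run:
```python
from h import *
o=env.observe(); print(o['position'],o['grip_width'],o['gripper_force'])
d=cap('scene'); s=cap('side'); save('both',np.vstack([d['img'][100:340,80:400],s['img'][90:330,180:500]]))
```

```text
[ 0.53459439 -0.32447747  0.14446086] 0.049409932453770906 63.44143509864807
```

View pics/both.png

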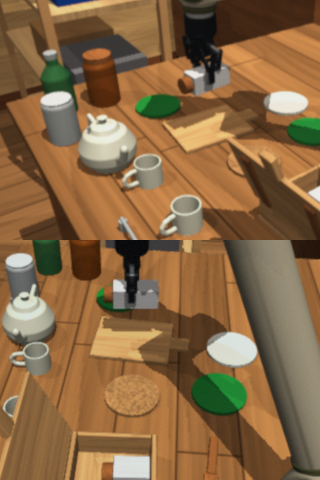

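The tin is held level over the board (upper tile at (205,80)), and the lid is open. Lowering it.

drive_tool(series=[[[0,0,0.03],0,0.04],[[0,0,0.06],0,0.04],[[0,0,0.085],0,0.04],[[0,0,0.1],0,0.04],[[0,0,0.108],0,0.04],[[0,0,0.113],0,0.04],[[0,0,0.116],0,0.04],[[0,0,0.116],0,0.04],[[0,0,0.116],0,0.04]])

```text
time_s: 10.65
position: [0.5353, -0.324, 0.03]
tool_rot: [[0.995, 0.096, 0.001], [0.096, -0.995, -0.001], [0.001, 0.001, -1.0]]
ft_force: [-0.5, -0.1, -3.6]
grip_width: 0.0492
gripper_force: 63.4
```

drive_tool(series=[[[0,0,0.001],0,0.04],[[0,0,0.002],0,0.04],[[0,0,0.003],0,0.04],[[0,0,0.003],0,0.04],[[0,0,0.003],0,0.04]])

```text
time_s: 11.15
position: [0.5352, -0.3241, 0.0283]
tool_rot: [[0.995, 0.096, 0.001], [0.096, -0.995, -0.001], [0.001, 0.001, -1.0]]
ft_force: [-3.3, 1.7, 10.7]
grip_width: 0.049
gripper_force: 65.2
```

drive_tool(series=[[[0,0,0],0,0.055],[[0,0,0],0,0.065],[[0,0,0],0,0.075],[[0,0,0],0,0.075],[[0,0,0],0,0.075],[[0,0,0],0,0.075],[[0,0,-0.03],0,0.075],[[0,0,-0.07],0,0.075],[[0,0,-0.09],0,0.075],[[-0.03,0,-0.11],0,0.075],[[-0.05,0,-0.12],0,0.075],[[-0.05,0,-0.12],0,0.075]])

```text
time_s: 12.35
position: [0.4842, -0.3293, 0.1481]
tool_rot: [[0.996, 0.094, 0.002], [0.094, -0.996, -0.002], [0.001, 0.002, -1.0]]
ft_force: [0.7, -0.2, -0.5]
grip_width: 0.0752
gripper_force: 0.0
```

Run:
```python
from h import *
print(env.observe()['position'])
d=cap('wrist'); W=cloud(d,True); z=W[...,2]; save('wrist3',d['img'])
m=(z>.054)&(z<.070)&(abs(W[...,0]-.54)<.12)&(abs(W[...,1]+.324)<.08)&(cv2.cvtColor(d['img'],cv2.COLOR_RGB2HSV)[...,1]<60)
c,l,s,ce=cv2.connectedComponentsWithStats(m.astype(np.uint8)); i=1+s[1:,4].argmax(); P=W[l==i]
print(len(P),np.median(P[:,2]),cv2.minAreaRect(P[:,:2].astype(np.float32)))
```

```text
[ 0.48415475 -0.32929753  0.14810071]
13441 0.06270803028262681 ((0.5244174599647522, -0.32464855909347534), (0.10854289680719376, 0.05014010891318321), 5.355727195739746)
```

View pics/wrist3.png

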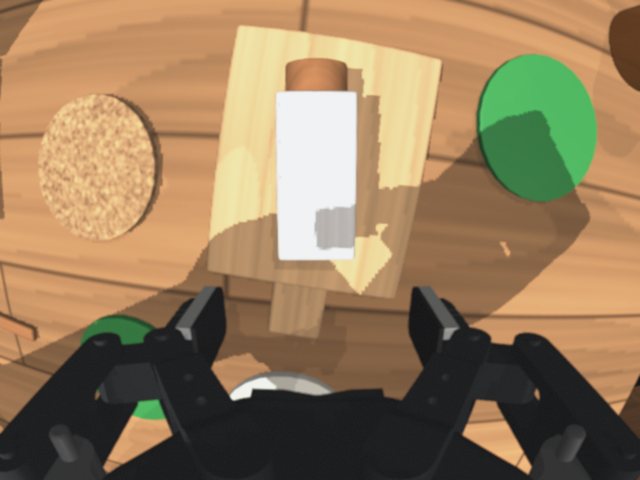

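The tin lies flat on the board: cap at (316,75), base edge at (316,259). Regrasping near the cap end with a light grip so it can hang down.

drive_tool(series=[[[0.03,-0.001,0],0,0.075],[[0.07,-0.001,0.01],0,0.075],[[0.083,-0.001,0.04],0,0.075],[[0.083,-0.001,0.07],0,0.075],[[0.083,-0.001,0.095],0,0.075],[[0.083,-0.001,0.115],0,0.075],[[0.083,-0.001,0.127],0,0.075],[[0.083,-0.001,0.127],0,0.075],[[0.083,-0.001,0.127],0,0.04],[[0.083,-0.001,0.127],0,0.04],[[0.083,-0.001,0.127],0,0.04],[[0.083,-0.001,0.127],0,0.04],[[0.083,-0.001,0.127],0,0.04],[[0.083,-0.001,0.127],0,0.04]], newtons=20)

```text
time_s: 13.8
position: [0.5685, -0.3202, 0.0206]
tool_rot: [[0.995, 0.096, 0.002], [0.096, -0.995, -0.002], [0.002, 0.002, -1.0]]
ft_force: [1.9, -0.8, 6.4]
grip_width: 0.0496
gripper_force: 22.4
```

drive_tool(series=[[[-0.002,0,-0.008],0,0.04],[[-0.005,0,-0.016],0,0.04],[[-0.01,0,-0.024],0,0.04],[[-0.015,0,-0.032],0,0.04],[[-0.02,0,-0.039],0,0.04],[[-0.026,0,-0.045],0,0.04],[[-0.032,0,-0.051],0,0.04],[[-0.039,0,-0.057],0,0.04],[[-0.046,0,-0.062],0,0.04],[[-0.054,0,-0.066],0,0.04],[[-0.062,0,-0.069],0,0.04],[[-0.07,0,-0.072],0,0.04],[[-0.078,0,-0.075],0,0.04],[[-0.087,0,-0.079],0,0.04],[[-0.096,0,-0.085],0,0.04],[[-0.1,0,-0.1],0,0.04],[[-0.1,0,-0.12],0,0.04],[[-0.1,0,-0.12],0,0.04]])

```text
time_s: 15.6
position: [0.4687, -0.3303, 0.142]
tool_rot: [[0.995, 0.096, 0.004], [0.096, -0.995, -0.004], [0.003, 0.004, -1.0]]
ft_force: [0.4, 0.5, -3.3]
grip_width: 0.0497
gripper_force: 22.0
```

Run:
```python
from h import *
o=env.observe(); print(o['position'],o['grip_width'],o['gripper_force'],o['ft_force'])
d=cap('scene'); s=cap('side'); w=cap('wrist'); save('lift',np.vstack([np.hstack([d['img'][60:300,150:450],s['img'][90:330,180:480]])]))
```

```text
[ 0.46869179 -0.33027333  0.14199382] 0.04967071978630013 22.03658938407898 [ 0.44272806  0.54778017 -3.33445891]
```

View pics/lift.png

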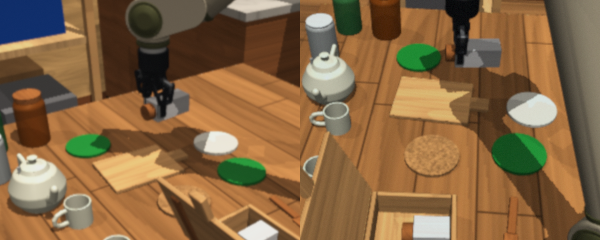

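The tin is held at (165,103) in the left tile, still nearly level: the pads' friction holds it. Measuring the tilt.

```bash
cat > tilt.py <<'E'
from h import *
def tilt(d=None,w=True,rng=(-.12,.12)):
    d=np.load('pics/wrist.npz') if d is None else d
    p=env.observe()['position']; W=cloud(d,w)-p; sat=cv2.cvtColor(d['img'],cv2.COLOR_RGB2HSV)[...,1]
    v=cv2.cvtColor(d['img'],cv2.COLOR_RGB2HSV)[...,2]
    m=(sat<60)&(v>90)&(np.abs(W[...,0])<.14)&(np.abs(W[...,1])<.05)&(W[...,2]>-.12)&(W[...,2]<.09)
    c,l,s,ce=cv2.connectedComponentsWithStats(m.astype(np.uint8)); i=1+s[1:,4].argmax(); P=W[l==i]
    print(s[i],len(P),P.min(0).round(3),P.max(0).round(3)); k=np.polyfit(P[:,0],P[:,2],1); print('slope z/x',k)
    return P
E
python3 - <<'E'
from tilt import *
tilt(); 
for n in('side','scene'): tilt(np.load(f'pics/{n}.npz'),False)
E
```

```text
[  239   277   157   118 12444] 12444 [-0.02  -0.026  0.003] [0.019 0.026 0.083]
slope z/x [-0.20815728  0.041285  ]
[343 129  38  28 632] 632 [-0.095 -0.035 -0.003] [-0.011  0.027  0.048]
slope z/x [-0.3041926  0.0189382]
[312 149  27  31 420] 420 [-0.096 -0.034 -0.004] [-0.005  0.036  0.046]
slope z/x [-0.27467174  0.008403  ]
```

drive_tool(series=[[[0.05,0,0.03],0,0.048],[[0.09,0,0.07],0,0.048],[[0.1,0,0.1],0,0.048],[[0.1,0,0.113],0,0.048],[[0.1,0,0.115],0,0.048],[[0.1,0,0.115],0,0.048]])

```text
time_s: 16.35
position: [0.5672, -0.3198, 0.0239]
tool_rot: [[0.995, 0.096, -0.001], [0.096, -0.995, 0.001], [-0.001, -0.001, -1.0]]
ft_force: [0.4, 0.8, -4.0]
grip_width: 0.0499
gripper_force: 23.1
```

drive_tool(series=[[[0,0,0],0,0.049],[[0,0,0],0,0.049],[[0,0,0],0,0.049]])

```text
time_s: 16.65
position: [0.5677, -0.3201, 0.0251]
tool_rot: [[0.995, 0.095, 0.001], [0.095, -0.995, -0.001], [0.001, 0.001, -1.0]]
ft_force: [0.1, -0.1, -3.5]
grip_width: 0.0493
gripper_force: 23.1
```

drive_tool(series=[[[0,0,0],0,0.0495],[[0,0,0],0,0.0495]])

```text
time_s: 16.85
position: [0.5678, -0.3198, 0.0245]
tool_rot: [[0.995, 0.096, 0.0], [0.096, -0.995, -0.0], [0.0, 0.0, -1.0]]
ft_force: [0.1, -0.2, -3.1]
grip_width: 0.0498
gripper_force: 23.1
```

drive_tool(series=[[[0,0,0],0,0.0498],[[0,0,0],0,0.0498]])

```text
time_s: 17.05
position: [0.5678, -0.3197, 0.0243]
tool_rot: [[0.995, 0.096, -0.0], [0.096, -0.995, 0.0], [-0.0, -0.0, -1.0]]
ft_force: [-0.8, -0.8, -3.2]
grip_width: 0.0502
gripper_force: 15.3
```

drive_tool(series=[[[0,0,0],0,0.0501],[[0,0,0],0,0.0501]])

```text
time_s: 17.25
position: [0.568, -0.3198, 0.0247]
tool_rot: [[0.995, 0.096, 0.0], [0.096, -0.995, -0.0], [0.0, 0.0, -1.0]]
ft_force: [-0.3, 0.4, 0.8]
grip_width: 0.05
gripper_force: 0.2
```

The grip force falls off as the commanded width nears the tin's width (0.0498 → 15 N, 0.0501 → 0 N). So a light grip is possible: regrip on the axis, loosen to about 10 N, then lift along the arc.

drive_tool(series=[[[0,0,0],0,0.053],[[0,0,0.0035],0,0.053],[[0,0,0.0065],0,0.053],[[0,0,0.0065],0,0.049],[[0,0,0.0065],0,0.049],[[0,0,0.0065],0,0.0499],[[0,0,0.0065],0,0.0499],[[0,0,0.0065],0,0.0499]])

```text
time_s: 18.05
position: [0.5678, -0.3197, 0.0177]
tool_rot: [[0.995, 0.096, -0.0], [0.096, -0.995, 0.0], [-0.0, -0.0, -1.0]]
ft_force: [0.1, 0.1, -2.4]
grip_width: 0.05
gripper_force: 7.5
```

drive_tool(series=[[[-0.003,0,-0.008],0,0.0499],[[-0.006,0,-0.016],0,0.0499],[[-0.01,0,-0.024],0,0.0499],[[-0.015,0,-0.032],0,0.0499],[[-0.02,0,-0.039],0,0.0499],[[-0.026,0,-0.045],0,0.0499],[[-0.026,0,-0.045],0,0.0499]])

```text
time_s: 18.75
position: [0.5415, -0.3226, 0.064]
tool_rot: [[0.995, 0.095, 0.001], [0.095, -0.995, -0.001], [0.001, 0.001, -1.0]]
ft_force: [1.0, 0.0, -0.6]
grip_width: 0.0502
gripper_force: 7.3
```

Run:
```python
from tilt import *
for n in('side','scene'): tilt(cap(n),False)
s=np.load('pics/side.npz')['img'];d=np.load('pics/scene.npz')['img']
save('lift2',cv2.resize(np.hstack([d[80:260,220:400],s[80:260,250:430]]),None,fx=2,fy=2))
```

```text
[310 158  34  28 445] 445 [-0.089 -0.033 -0.018] [-0.007  0.028  0.038]
slope z/x [0.34793089 0.02932871]
[277 199  39  23 400] 400 [-0.092 -0.028 -0.046] [0.024 0.037 0.041]
slope z/x [0.30133557 0.0075142 ]
```

View pics/lift2.png

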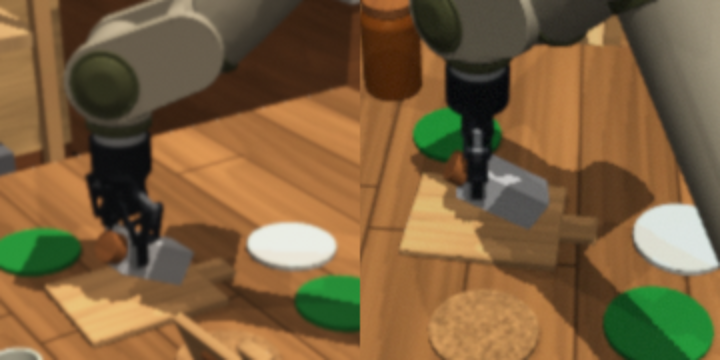

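It works: in the right tile the cap at (455,165) is up and the base is tilting down at about 30°. Continuing the arc.

drive_tool(series=[[[-0.006,0,-0.006],0,0.0499],[[-0.013,0,-0.012],0,0.0499],[[-0.02,0,-0.017],0,0.0499],[[-0.028,0,-0.021],0,0.0499],[[-0.036,0,-0.024],0,0.0499],[[-0.044,0,-0.027],0,0.0499],[[-0.052,0,-0.029],0,0.0499],[[-0.061,0,-0.03],0,0.0499],[[-0.07,0,-0.031],0,0.0499],[[-0.079,0,-0.03],0,0.0499],[[-0.088,0,-0.029],0,0.0499],[[-0.097,0,-0.027],0,0.0499],[[-0.097,0,-0.027],0,0.0499]])

```text
time_s: 20.15
position: [0.4442, -0.3315, 0.0894]
tool_rot: [[0.995, 0.095, -0.001], [0.095, -0.995, 0.001], [-0.001, -0.001, -1.0]]
ft_force: [0.1, 0.4, -3.6]
grip_width: 0.0498
gripper_force: 6.5
```

Run:
```python
from tilt import *
for n in('side','scene'): tilt(cap(n),False)
s=np.load('pics/side.npz')['img'];d=np.load('pics/scene.npz')['img']
save('lift3',cv2.resize(np.hstack([d[80:260,220:400],s[80:260,250:430]]),None,fx=2,fy=2))
```

```text
[386 184  14  23 240] 240 [-0.14 -0.04 -0.09] [-0.106  0.05  -0.075]
slope z/x [-0.00788696 -0.08018423]
[305 184  36  22 303] 303 [-0.081  0.009 -0.052] [0.029 0.031 0.03 ]
slope z/x [ 0.47292093 -0.00123132]
```

View pics/lift3.png

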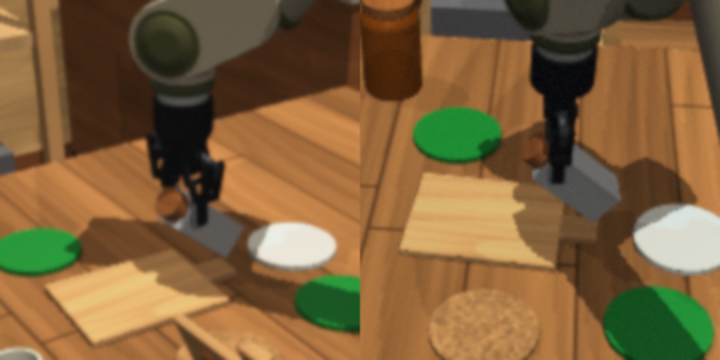

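I have used all 10 views, so from here I work from numbers: I'll fit a box model of the tin to the depth points to get its tilt.

```bash
cat > fit.py <<'E'
from h import *
from scipy.optimize import least_squares
def fit(names=('side','scene'),new=True,th0=(30,50,70,90)):
    o=env.observe(); p=np.array(o['position']); R=np.array(o['tool_rot']); Q=[]
    for n in names:
        d=cap(n) if new else np.load(f'pics/{n}.npz'); W=cloud(d,n=='wrist')
        L=(W-p)@R   # tool axes; z down
        hsv=cv2.cvtColor(d['img'],cv2.COLOR_RGB2HSV); s,v=hsv[...,1],hsv[...,2]
        m=(s<70)&(v>80)&(np.abs(L[...,0])<.13)&(np.abs(L[...,1])<.04)&(np.abs(L[...,2]-.01)<.13)&(W[...,2]>.016)
        P=L[m]; print(n,len(P)); Q.append(P[::max(1,len(P)//400)])
    Q=np.vstack(Q)
    # th: tin axis (base->cap) elevation; u along axis, w normal; base at -g from pivot
    def res(q):
        th,g,off,y0=q; c,s=np.cos(th),np.sin(th); x=Q[:,0]; z=-(Q[:,2]+.019)
        a=c*x+s*z+g-.054; b=-s*x+c*z-off; y=Q[:,1]-y0
        D=np.abs(np.stack([a,b,y],1))-[.054,.025,.025]
        return np.linalg.norm(np.maximum(D,0),axis=1)+np.minimum(D.max(1),0)
    best=min((least_squares(res,[np.radians(t),.095,0,0],loss='soft_l1',f_scale=.003) for t in th0),key=lambda r:r.cost)
    th,g,off,y0=best.x; c,s=np.cos(th),np.sin(th)
    low=p[2]+.019-g*s+off*c-.025*abs(c)
    print('elev deg %.1f grip-from-base %.4f off %.4f y0 %.4f med|r| %.4f lowest z %.4f base x(tool) %.4f pos %s'%(np.degrees(th),g,off,y0,np.median(np.abs(res(best.x))),low,-g*c-off*s,p.round(4)))
    print('grip',o['gripper_force'],'ft',o['ft_force'].round(1),'t',o['time_s'])
E
python3 -c "
from fit import *
fit(new=False)"
```

```text
side 615
scene 409
elev deg 41.6 grip-from-base 0.0931 off -0.0045 y0 -0.0004 med|r| 0.0009 lowest z 0.0249 base x(tool) -0.0667 pos [ 0.4453 -0.3316  0.0898]
grip 6.549961566925049 ft [ 0.2 -0.2 -3.1] t 20.25
```

drive_tool(series=[[[0.02,0,0],0,0.0499],[[0.05,0,0],0,0.0499],[[0.08,0,0],0,0.0499],[[0.1,0,0.004],0,0.0499],[[0.1,0,0.01],0,0.0499],[[0.1,0,0.01],0,0.04994],[[0.1,0,0.01],0,0.04994],[[0.1,0,0.01],0,0.04994]])

```text
time_s: 21.05
position: [0.545, -0.322, 0.0804]
tool_rot: [[0.995, 0.095, 0.001], [0.095, -0.995, -0.0], [0.001, 0.001, -1.0]]
ft_force: [3.1, 1.4, 3.8]
grip_width: 0.05
gripper_force: 4.6
```

```bash
python3 -c "
from fit import *
fit()"
```

```text
side 777
scene 500
elev deg 49.8 grip-from-base 0.0879 off -0.0061 y0 -0.0005 med|r| 0.0010 lowest z 0.0123 base x(tool) -0.0522 pos [ 0.545  -0.322   0.0804]
grip 4.605037048459053 ft [3.1 1.4 3.8] t 21.05
```

drive_tool(series=[[[-0.004,0,-0.003],0,0.04994],[[-0.008,0,-0.005],0,0.04994],[[-0.013,0,-0.006],0,0.04994],[[-0.018,0,-0.007],0,0.04994],[[-0.023,0,-0.008],0,0.04994],[[-0.028,0,-0.009],0,0.04994],[[-0.033,0,-0.009],0,0.04994],[[-0.038,0,-0.009],0,0.04994],[[-0.043,0,-0.009],0,0.04994],[[-0.048,0,-0.008],0,0.04994]])

```text
time_s: 22.15
position: [0.4969, -0.3267, 0.0881]
tool_rot: [[0.995, 0.096, 0.001], [0.096, -0.995, -0.0], [0.001, 0.0, -1.0]]
ft_force: [0.5, 1.6, 4.3]
grip_width: 0.0498
gripper_force: 4.6
```

```bash
python3 -c "
from fit import *
fit()"
```

```text
side 626
scene 526
elev deg 66.5 grip-from-base 0.0881 off -0.0091 y0 -0.0004 med|r| 0.0010 lowest z 0.0128 base x(tool) -0.0268 pos [ 0.4969 -0.3267  0.0881]
grip 4.572087451815605 ft [0.5 1.6 4.3] t 22.15
```

drive_tool(series=[[[-0.005,0,0],0,0.04994],[[-0.01,0,0.001],0,0.04994],[[-0.014,0,0.002],0,0.04994],[[-0.018,0,0.003],0,0.04994],[[-0.022,0,0.004],0,0.04994],[[-0.026,0,0.005],0,0.04994],[[-0.03,0,0.006],0,0.04994],[[-0.032,0,0.007],0,0.04994]])

```text
time_s: 23.05
position: [0.4648, -0.3298, 0.081]
tool_rot: [[0.995, 0.096, -0.0], [0.096, -0.995, -0.0], [-0.0, 0.0, -1.0]]
ft_force: [-2.6, 2.0, 6.7]
grip_width: 0.0499
gripper_force: 4.9
```

```bash
python3 -c "
from fit import *
fit()"
```

```text
side 472
scene 754
elev deg 84.4 grip-from-base 0.0833 off -0.0097 y0 -0.0003 med|r| 0.0011 lowest z 0.0138 base x(tool) 0.0016 pos [ 0.4648 -0.3298  0.081 ]
grip 4.889988899230957 ft [-2.6  2.   6.7] t 23.05
```

drive_tool(series=[[[-0.003,0,0.001],0,0.04994],[[-0.004,0,0.002],0,0.04994],[[-0.004,0,0.002],0,0.05],[[-0.004,0,0.002],0,0.0502],[[-0.004,0,0.002],0,0.051],[[-0.004,0,0.002],0,0.054],[[-0.004,0,0.002],0,0.054],[[-0.004,0,0.002],0,0.054]])

```text
time_s: 23.95
position: [0.4612, -0.3299, 0.0786]
tool_rot: [[0.995, 0.096, -0.0], [0.096, -0.995, 0.0], [-0.0, -0.0, -1.0]]
ft_force: [0.1, 0.0, -0.6]
grip_width: 0.054
gripper_force: 0.0
```

```bash
python3 -c "
from fit import *
fit(th0=(80,90))"
```

```text
side 433
scene 765
elev deg 90.5 grip-from-base 0.0844 off -0.0043 y0 -0.0002 med|r| 0.0012 lowest z 0.0130 base x(tool) 0.0050 pos [ 0.4612 -0.3299  0.0786]
grip 0.0 ft [ 0.1  0.  -0.6] t 23.95
```

The tin stands upright on the board. Gripping it firmly and carrying it to the trivet.

drive_tool(series=[[[0.005,0,0],0,0.054],[[0.005,0,0],0,0.045],[[0.005,0,0],0,0.045],[[0.005,0,0],0,0.045],[[0.005,0,-0.01],0,0.045],[[0.005,0,-0.03],0,0.045],[[0.005,0,-0.05],0,0.045],[[0.012,-0.02,-0.05],0,0.045],[[0.022,-0.05,-0.05],0,0.045],[[0.034,-0.085,-0.05],0,0.045],[[0.046,-0.12,-0.05],0,0.045],[[0.058,-0.155,-0.05],0,0.045],[[0.068,-0.18,-0.05],0,0.045],[[0.0726,-0.195,-0.05],0,0.045],[[0.0726,-0.195,-0.04],0,0.045],[[0.0726,-0.195,-0.025],0,0.045],[[0.0726,-0.195,-0.012],0,0.045],[[0.0726,-0.195,-0.006],0,0.045],[[0.0726,-0.195,-0.006],0,0.045]], newtons=40)

```text
time_s: 25.95
position: [0.5143, -0.1297, 0.0839]
tool_rot: [[0.996, 0.095, -0.002], [0.095, -0.996, 0.001], [-0.002, -0.001, -1.0]]
ft_force: [0.5, 0.9, -3.5]
grip_width: 0.0495
gripper_force: 42.1
```

```bash
python3 -c "
from fit import *
fit(th0=(80,90))"
```

```text
side 695
scene 690
elev deg 90.1 grip-from-base 0.0844 off 0.0007 y0 -0.0004 med|r| 0.0009 lowest z 0.0184 base x(tool) -0.0005 pos [ 0.5143 -0.1297  0.0839]
grip 42.07708954811096 ft [ 0.5  0.9 -3.5] t 25.95
```

drive_tool(series=[[[0,0,0.003],0,0.045],[[0,0,0.006],0,0.045],[[0,0,0.0075],0,0.045],[[0,0,0.0085],0,0.045],[[0,0,0.0085],0,0.045]])

```text
time_s: 26.55
position: [0.5149, -0.1289, 0.077]
tool_rot: [[0.995, 0.096, 0.0], [0.096, -0.995, -0.0], [0.0, 0.0, -1.0]]
ft_force: [-2.4, 0.5, 4.2]
grip_width: 0.0499
gripper_force: 42.7
```

Contact made (+4 N). Releasing and rising.

drive_tool(series=[[[0,0,0],0,0.052],[[0,0,0],0,0.06],[[0,0,0],0,0.07],[[0,0,0],0,0.075],[[0,0,0],0,0.075],[[0,0,-0.02],0,0.075],[[0,0,-0.05],0,0.075],[[0,0,-0.09],0,0.075],[[0,0,-0.13],0,0.075],[[0,0,-0.15],0,0.075],[[0,0,-0.15],0,0.075],[[0,0,-0.15],0,0.075]])

```text
time_s: 27.75
position: [0.5147, -0.1288, 0.2258]
tool_rot: [[0.995, 0.096, -0.0], [0.096, -0.995, 0.0], [-0.0, -0.0, -1.0]]
ft_force: [-0.2, -0.4, -0.7]
grip_width: 0.0748
gripper_force: 0.0
```

Run:
```python
from h import *
print(env.observe()['position'].round(3),env.observe()['ft_force'].round(1))
for n in('side','scene'):
    d=cap(n); W=cloud(d); s=cv2.cvtColor(d['img'],cv2.COLOR_RGB2HSV)[...,1]
    near=(np.hypot(W[...,0]-.5147,W[...,1]+.1287)<.06)
    b=near&(W[...,2]>.03)&(W[...,2]<.2); P=W[b]; print(n,'tin',len(P),P.min(0).round(3),P.max(0).round(3))
    for lo,hi in((.03,.07),(.07,.115)): print(np.median(W[near&(W[...,2]>lo)&(W[...,2]<hi)],0).round(3))
    m=(S:=W[...,2]>.2)&(W[...,0]>.55)&(W[...,0]<.8)&(W[...,1]>.04)&(W[...,1]<.29)&(W[...,2]<.3); Q=W[m]; print('lid',len(Q),np.polyfit(Q[:,2],Q[:,0],1).round(2) if len(Q)>50 else '')
```

```text
[ 0.515 -0.129  0.226] [-0.2 -0.4 -0.7]
side tin 1083 [ 0.488 -0.154  0.03 ] [ 0.542 -0.098  0.145]
[ 0.512 -0.104  0.05 ]
[ 0.514 -0.104  0.094]
lid 2869 [0.46 0.58]
scene tin 1081 [ 0.486 -0.152  0.031] [ 0.543 -0.099  0.143]
[ 0.526 -0.106  0.059]
[ 0.532 -0.106  0.093]
lid 1792 [0.36 0.6 ]
```

```bash
python3 -c "
from rig import env
print(env.close_job())"
```

```text
the job is handed in; nothing more can be done
None
```

The job is handed in, verdict not shown: by the last depth readings the tall tin stands upright and released on the middle of the cork trivet and the lid is open; the short tin and cups were never touched, though I did not re-measure them at the end.

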